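Zero the rolling mill and set a quarter turn of gap

ROBOT

A 7-joint arm with a two-finger parallel gripper is mounted at the origin on the work surface. World frame = base frame: x ahead of the robot, y to its left, z up, the work surface at z = 0. Lengths are in m, angles in rad, forces in N, time in s.
With the tool pointing down it reaches from about 0.425 to 0.925 m from the base axis. Payload 6.8 kg.
Tool frame: the origin (TCP) lies midway between the tips of the shut fingers; the grasp point (between the pads) lies 19 mm behind it; z points along the fingers, y is the line along which they close (so a half turn about z gives the same grasp; the last joint's range is limited). The gripper opens to 85 mm and grips with 20 to 120 N. Pads are 22 mm wide; open, the fingers measure 114 mm over their backs; the gripper's body (76 mm by 85 mm) begins 54 mm behind the grasp point. The pads swing forward as they close: fully open they stand 13 mm farther back than shut.
Start: joints at [-1.279, 0.477, 0.022, 1.555, -0.011, 1.109, -0.083], TCP at [0.263, 0.622, 0.21] pointing down, gripper open.
Joint ranges: [-2.96, 2.96], [-0.34, 2.1], [-1.41, 1.46], [0.24, 2.44], [-1.37, 4.51], [0.17, 1.92], [-2.96, 2.96]. Speed limits (rad/s): [2.39, 2.39, 3.14, 3.14, 3.14, 3.14, 3.14].

INTERFACE

Orientations are given as a unit quaternion [w, x, y, z].
In Python, from station import * gives the robot as it stands.
- The arm moves only by the shell command python3 -m creep 'ROWS' [FORCE]. ROWS is JSON, a list of rows, each a list of 7 numbers: the gripper command: -1 is shut, 1 is fully open, values between are in proportion, then the shift along the world's x, y, z in mm, then the turn, a rotation vector about the world's x, y, z in rad. A call has 1 to 5 rows; each row shifts and turns the commanded pose from where the row before left it; what a row does not reach is not made up. A row lasts 1/8 s, in which the tool goes at most 62.5 mm and 10.7 degrees, less where a joint would pass 70% of its speed; a pose out of reach is approached as far as the arm can. A call is refused whole if a number of a shift passes 62.5 or a number of a turn 0.188, either way. A call with a gripper value outside its range is refused whole. The fingers move at their own pace and stop on an object; FORCE is the grip in N (left out, the last holds). Time passes only in rows, so rows that do not move let the fingers close. It gives the time, the measured TCP pose, the force, the opening and the grip force at its end, in the units of the state.
- get_obs(): the state, without advancing time (a new reading comes with each control period).
- read_camera(name): name is "scene" or "top" or "wrist"; returns (picture, depth): 400x640x3 uint8, red, green, blue; 400x640 float32, m along the optical axis (not along the pixel's ray), 0 where there is no reading.
- camera_params(name): a dict with "intrinsics" (3x3 intrinsics, pixels), "cam_to_world" (4x4, takes a point from camera to world coordinates); the wrist camera has in their place "mount" (4x4, takes a point from camera to tool coordinates, whose origin is the TCP and whose axes are the flange's). Camera axes: x right, y up, looking along -z (the intrinsics and any distortion apply to the point x, -y, -z); pixel columns grow to the right and rows downward; lengths in m; the calibration is good to about 2 mm. The wrist camera is an equidistant fisheye: a pixel r from the principal point sees the ray r / f radians off the axis. A picture is of the moment at which its call begins: read the wrist's pose just before it. camera_params takes no time and is no camera call.
- hand_in(): hands the job in; it is judged then, once.
The state is a dict: "t": time; "q": joint angles; "joint_vel": joint speeds; "joint_torque": joint torques, N m; "eef_pos": TCP position; "tool_rot": TCP orientation; "contact_force": force on the tool from outside, world axes, zero at the start; "torque": the same for the moment, N m; "gripper_width": opening from 0.0 (shut) to 1.0 (fully open); "grasp_force": force on a finger pad.
Only numpy, scipy, OpenCV 4.12 (cv2) and the standard library are available. Lean on these libraries where they do the work, as an engineer would, in place of code of your own. Each camera call takes 0.05 s, during which the arm holds its last target. There are 200 camera calls.

TASK

Set the gap of the jeweller's rolling mill: turn the red handwheel on top clockwise (seen from above), which takes a turn or more, until you feel the rolls close hard on the stop; do not strain the mill. Then back the wheel off a quarter turn anticlockwise and let go of it, leaving everything else on the bench where it is.

Things in the scene. Friction and masses are not known exactly. Their poses are not given: they have to be found in the camera images.
- mill: teal bench rolling mill, bolted down: base 200 (x) x 220 (y) x 25 mm, housing 180 mm wide in y. Origin on the bench under the middle, straight below the handwheel's axis; z up; rolls along y. A drive crank sticks out low on its +y side (to y = 197 mm, below 95 mm).
- deck (a point): middle of the mill's flat top deck (100 x 180 mm), 185 mm above the bench, 50 mm below the wheel's mid-plane. Two brass screw caps on it, 64 mm to each side in the mill's y, reach 18 mm above it. The stem between deck and wheel has radius 14 mm or less.
- wheel: red horizontal handwheel on the mill, vertical axis. Origin on the axis in the mid-plane of rim and spokes, 235 mm above the bench; x along the white spoke, z up. Rim: centre line at radius 75 mm, bar 14 mm thick. Hub radius 16 mm, from 8 mm below to 12 mm above the mid-plane. Turning takes about 0.2 N m (5 N at a spoke); it stays where it is left. Its height does not change as it turns.
- spoke (a point): a point on the white spoke, 45 mm from the axis. Three straight radial spokes 12 mm thick, 120 degrees apart, the other two red. The openings between them are free, so closed fingers can reach in and push a spoke round. The wheel starts 1.2 to 2.5 turns from the stop. The stop is hard; the white spoke's direction there differs each time, so it has to be felt.
- top_roll (a joint): opening of the upper roll in metres, a noisy reading: 0 when the rolls are closed on the stop, growing by 0.004 for each turn of the wheel anticlockwise (0.001 for a quarter turn).
- tray: open steel tray, 130 x 170 x 28 mm; origin under its centre
- strip: copper strip 22 x 120 x 6 mm lying in the tray; origin under its centre
- jar: glass jar with steel cap, 68 mm across, 75 mm high; origin under its centre
- brick: white soldering brick 75 x 110 x 32 mm; origin under its centre
- hammer: hammer lying on the bench, 260 mm long, 75 mm across the head; origin under its middle
- torch: green hand torch standing upright, 60 mm across, 177 mm high, nozzle to its -x; origin under its centre
- burs: round white two-tier bur stand, 140 mm across, about 88 mm high with its burs; origin under its centre
- pliers: yellow-handled pliers lying flat, 160 mm long; origin under the middle

How it is judged:
On the way:
1. the wheel is wound down onto the stop: rolls closed to within 0.1 mm (9 degrees of wheel) (value of joint top_roll below 0.0001 m), for 0.1 s.
At the end, for the whole second after the job is handed in: After the stop was reached, the wheel stands a quarter turn (90 degrees, give or take 25) anticlockwise of it, that is a roll opening of 0.72 to 1.28 mm, at rest and let go (value of joint top_roll between 0.00072 and 0.00128 m and angular speed of wheel below 0.05 rad/s); the robot touches nothing.
It fails at once if the mill or its wheel is strained: more than 80 N on it (contact force between any of wheel, mill and anything else above 80 N).
It fails at once if another thing on the bench is moved by more than 30 mm (distance of any of tray, strip, jar, brick, hammer, torch, burs, pliers from where it was at the start of the episode above 0.03 m).
It also fails if it takes over 56 s, if anything falls off the work surface, if the arm or the gripper's body presses on something with over 40 N, if the wrist force passes 120 N, or if a joint passes its speed limit or range.

## Working session

There is one attempt and no reset: what is moved stays moved. The work goes in short steps, Python scripts to look and compute and a shell command to move; the robot and the scene stay as the last step left them, time stands still between calls to the robot, and variables do not carry over. Pictures are saved under pics/ and viewed, at most 10 in all, crops included, and the job is handed in when it is done.

```bash
mkdir -p pics
python3 - <<'E'
from station import *
import cv2,numpy as np
o=get_obs();print({k:np.round(v,3) for k,v in o.items()})
for n in("scene","top"):
    p,d=read_camera(n);cv2.imwrite(f"pics/{n}0.png",p[:,:,::-1]);np.savez(f"{n}0.npz",p=p,d=d)
    c=camera_params(n);K=np.array(c["intrinsics"]);T=np.array(c["cam_to_world"]);print(n,K.tolist(),np.round(T,3).tolist(),[k for k in c])
    hsv=cv2.cvtColor(p,cv2.COLOR_RGB2HSV)
    v,u=np.mgrid[:400,:640]
    X=np.stack([(u-K[0,2])/K[0,0]*d,-(v-K[1,2])/K[1,1]*d,-d],-1)@T[:3,:3].T+T[:3,3]
    red=((hsv[...,0]<8)|(hsv[...,0]>172))&(hsv[...,1]>130)&(hsv[...,2]>60)&(abs(X[...,2]-.238)<.02)&(d>0)
    P=X[red];print(len(P),P.min(0),P.max(0),np.median(P,0))
    if len(P)>20:
        c2,r=cv2.minEnclosingCircle(P[:,:2].astype(np.float32));print("circle",c2,r)
        w=(np.hypot(X[...,0]-c2[0],X[...,1]-c2[1])<.068)&(abs(X[...,2]-.24)<.015)&(hsv[...,1]<60)&(hsv[...,2]>140)
        Q=X[w];print("white",len(Q),Q.mean(0) if len(Q) else 0)
    teal=(hsv[...,0]>80)&(hsv[...,0]<100)&(hsv[...,1]>80)&(abs(X[...,2]-.185)<.006)
    Q=X[teal];
    if len(Q)>20: print("deck",len(Q),cv2.minAreaRect(Q[:,:2].astype(np.float32)))
E
```

```text
{'t': np.float64(0.0), 'q': array([-1.279,  0.478,  0.022,  1.556, -0.012,  1.109, -0.083]), 'joint_vel': array([ 0.001, -0.   ,  0.   , -0.001, -0.   ,  0.   ,  0.001]), 'joint_torque': array([-0.0000e+00, -5.9644e+01,  1.6070e+00, -2.8120e+01,  1.2000e-02,
        9.0000e-03, -0.0000e+00]), 'eef_pos': array([0.263, 0.621, 0.209]), 'tool_rot': array([-0.   ,  0.199,  0.98 , -0.001]), 'contact_force': array([ 0.126, -0.536, -0.389]), 'torque': array([-0.022,  0.012, -0.036]), 'grasp_force': np.float64(0.0), 'gripper_width': np.float64(1.001)}
scene [[496.8978724195594, 0.0, 328.9835912453507], [0.0, 496.8978724195594, 199.91227332504153], [0.0, 0.0, 1.0]] [[0.574, -0.611, 0.545, 1.522], [0.819, 0.439, -0.37, -0.651], [-0.013, 0.659, 0.752, 1.445], [0.0, 0.0, 0.0, 1.0]] ['intrinsics', 'cam_to_world']
519 [ 0.47162744 -0.10731993  0.22746639] [0.63291387 0.05159899 0.25264186] [ 0.56392165 -0.03184579  0.24100968]
circle (0.5516983866691589, -0.028478097170591354) 0.08258979022502899
white 46 [ 0.52143549 -0.01523447  0.24326035]
deck 433 ((0.5546468496322632, -0.029125310480594635), (0.18101850152015686, 0.09920268505811691), 81.57369995117188)
top [[499.1503260417965, 0.0, 320.852673544372], [0.0, 499.1503260417965, 204.12571803511324], [0.0, 0.0, 1.0]] [[0.007, 0.983, -0.186, 0.324], [-1.0, 0.005, -0.01, -0.015], [-0.009, 0.186, 0.983, 1.585], [0.0, 0.0, 0.0, 1.0]] ['intrinsics', 'cam_to_world']
792 [ 0.46907503 -0.10397935  0.23077283] [0.6248322  0.05482747 0.24921296] [ 0.55137487 -0.02861486  0.24051118]
circle (0.5462043881416321, -0.024313507601618767) 0.08098996430635452
white 153 [ 0.52608726 -0.01350388  0.24171513]
deck 921 ((0.5470863580703735, -0.02313625067472458), (0.17966507375240326, 0.10146017372608185), 82.45817565917969)
```

View pics/top0.png

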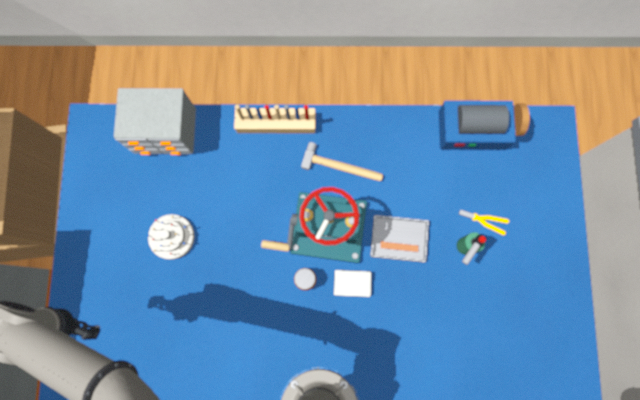

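View pics/scene0.png

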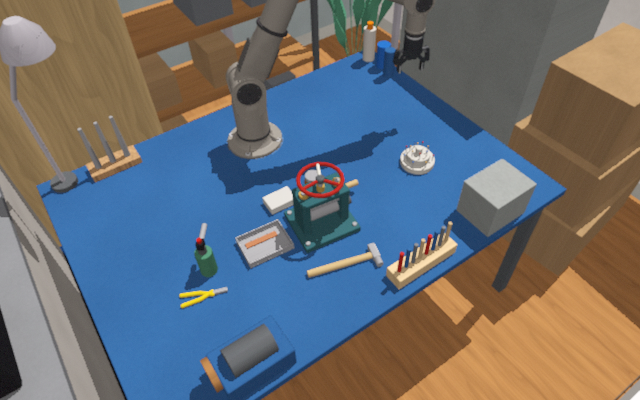

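Top view: the wheel is centred near (330,216), with the white spoke pointing to (320,230). The scene view agrees, with the wheel at (320,180). That puts the axis at about (0.549, -0.026) and the white spoke at about 148°. The deck and rim heights match the given sizes. I'll move over the opening at 90°.

```bash
python3 -m creep '[[-1,20,-43,30,0,0,0],[-1,20,-43,30,0,0,0],[-1,20,-43,30,0,0,0],[-1,20,-43,30,0,0,0],[-1,20,-43,30,0,0,0]]' 20
python3 -m creep '[[-1,20,-43,0,0,0,0],[-1,20,-43,0,0,0,0],[-1,20,-43,0,0,0,0],[-1,20,-43,0,0,0,0],[-1,20,-43,0,0,0,0]]'
python3 -m creep '[[-1,20,-43,0,0,0,0],[-1,20,-43,0,0,0,0],[-1,20,-43,0,0,0,0],[-1,26,-47,0,0,0,0],[-1,0,0,0,0,0,0]]'
cat > look.py <<'E'
import sys;from station import *
import cv2,numpy as np
from scipy.spatial.transform import Rotation as R
def look(tag,save=True):
    o=get_obs();p,d=read_camera("wrist");c=camera_params("wrist")
    K=np.array(c["intrinsics"]);M=np.array(c["mount"])
    w,x,y,z=o["tool_rot"];T=np.eye(4);T[:3,:3]=R.from_quat([x,y,z,w]).as_matrix();T[:3,3]=o["eef_pos"];T=T@M
    v,u=np.mgrid[:400,:640];a=(u-K[0,2])/K[0,0];b=(v-K[1,2])/K[1,1];r=np.hypot(a,b)+1e-9
    ray=np.stack([a/r*np.sin(r),-b/r*np.sin(r),-np.cos(r)],-1)@T[:3,:3].T
    X=T[:3,3]+ray*((.238-T[2,3])/ray[...,2])[...,None]
    h=cv2.cvtColor(p,cv2.COLOR_RGB2HSV)
    near=(ray[...,2]<-.15)&(np.hypot(X[...,0]-.549,X[...,1]+.026)<.11)
    red=near&((h[...,0]<8)|(h[...,0]>172))&(h[...,1]>130)&(h[...,2]>50)
    P=X[red][:,:2]
    print("eef",o["eef_pos"].round(4),"red",len(P))
    c0=np.array([.549,-.026])
    for _ in range(8):
        Q=P[abs(np.hypot(*(P-c0).T)-.075)<.016]
        A=np.c_[2*Q,np.ones(len(Q))];s=np.linalg.lstsq(A,(Q**2).sum(1),rcond=None)[0];c0=s[:2]
    print("centre",c0.round(4),"r",np.sqrt(s[2]+c0@c0).round(4))
    rel=X[...,:2]-c0;rr=np.hypot(rel[...,0],rel[...,1])
    for n,m in(("red",red),("white",near&(h[...,1]<60)&(h[...,2]>140))):
        q=rel[m&(rr>.025)&(rr<.062)];an=np.degrees(np.arctan2(q[:,1],q[:,0]))%360
        hh,_=np.histogram(an,36,(0,360));print(n,{int(i*10):int(hh[i]) for i in range(36) if hh[i]>5})
    if save: cv2.imwrite(f"pics/{tag}.png",p[:,:,::-1])
look(sys.argv[1])
E
python3 look.py w1; python3 -c "
from station import *;print(get_obs()['q'].round(2))"
```

```text
t: 0.72
eef_pos: [0.3631, 0.405, 0.3609]
tool_rot: [-0.0, 0.199, 0.98, -0.0]
contact_force: [1.0, 0.5, 0.0]
gripper_width: -0.0
grasp_force: 0.0
t: 1.35
eef_pos: [0.463, 0.1902, 0.3601]
tool_rot: [-0.0, 0.199, 0.98, -0.0]
contact_force: [0.6, 0.5, 0.5]
gripper_width: 0.004
grasp_force: 0.0
t: 1.98
eef_pos: [0.5494, 0.0109, 0.36]
tool_rot: [0.0, 0.202, 0.979, -0.001]
contact_force: [-0.5, 0.0, -0.2]
gripper_width: 0.003
grasp_force: 0.0
eef [0.5494 0.0109 0.36  ] red 6225
centre [ 0.5499 -0.0242] r 0.0735
red {20: 133, 30: 232, 40: 18, 260: 108, 270: 236, 280: 31}
white {140: 162, 150: 295, 160: 26, 240: 50, 250: 123, 260: 16}
[-0.54  0.16  0.47  1.68 -0.07  1.32  1.11]
```

View pics/w1.png

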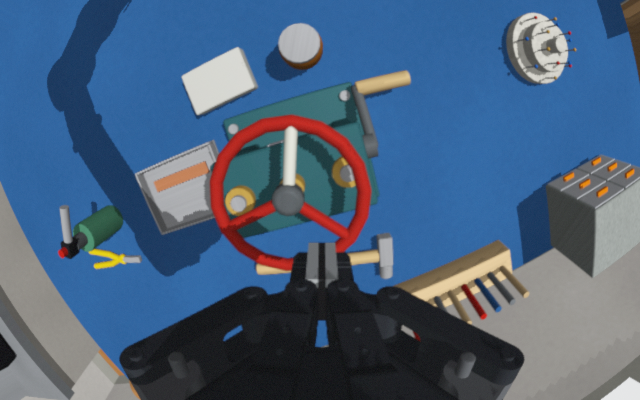

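The wrist view shows the hub at (288,200), the white spoke up to (290,130) and the closed fingers at (320,262). The axis is at (0.5497, -0.0245) and the spokes are at 32°, 152° and 272°. I'll descend into the opening at 92°.

```bash
python3 -m creep '[[-1,-1,7,-20,0,0,0],[-1,0,0,-30,0,0,0],[-1,0,0,-30,0,0,0],[-1,0,0,-20,0,0,0],[-1,0,0,0,0,0,0]]'
python3 -m creep '[[-1,0,0,-20,0,0,0],[-1,0,0,-22,0,0,0],[-1,0,0,0,0,0,0]]'
python3 - <<'E'
import numpy as np
# orbit rows: R=42, start 92 deg, clockwise, 10deg steps
c=np.array([549.7,-24.5])
for a in range(92,92-361,-10):
    p=c+42*np.array([np.cos(np.radians(a)),np.sin(np.radians(a))]);q=c+42*np.array([np.cos(np.radians(a-10)),np.sin(np.radians(a-10))])
    print(a,p.round(1),(q-p).round(1))
E
```

```text
t: 2.65
eef_pos: [0.5461, 0.0244, 0.2588]
tool_rot: [-0.002, 0.197, 0.98, -0.0]
contact_force: [-0.7, -0.4, 0.7]
gripper_width: -0.0
grasp_force: 0.0
t: 3.02
eef_pos: [0.547, 0.0237, 0.218]
tool_rot: [-0.001, 0.198, 0.98, -0.0]
contact_force: [-0.0, 0.4, 0.6]
gripper_width: -0.003
grasp_force: 0.0
92 [548.2  17.5] [ 7.3 -0.4]
82 [555.5  17.1] [ 7.1 -1.6]
72 [562.7  15.4] [ 6.7 -2.9]
62 [569.4  12.6] [ 6.1 -4. ]
52 [575.6   8.6] [ 5.4 -5. ]
42 [580.9   3.6] [ 4.4 -5.8]
32 [585.3  -2.2] [ 3.3 -6.5]
22 [588.6  -8.8] [ 2.1 -7. ]
12 [590.8 -15.8] [ 0.9 -7.3]
2 [591.7 -23. ] [-0.4 -7.3]
-8 [591.3 -30.3] [-1.6 -7.1]
-18 [589.6 -37.5] [-2.9 -6.7]
-28 [586.8 -44.2] [-4.  -6.1]
-38 [582.8 -50.4] [-5.  -5.4]
-48 [577.8 -55.7] [-5.8 -4.4]
-58 [572.  -60.1] [-6.5 -3.3]
-68 [565.4 -63.4] [-7.  -2.1]
-78 [558.4 -65.6] [-7.3 -0.9]
-88 [551.2 -66.5] [-7.3  0.4]
-98 [543.9 -66.1] [-7.1  1.6]
-108 [536.7 -64.4] [-6.7  2.9]
-118 [530.  -61.6] [-6.1  4. ]
-128 [523.8 -57.6] [-5.4  5. ]
-138 [518.5 -52.6] [-4.4  5.8]
-148 [514.1 -46.8] [-3.3  6.5]
-158 [510.8 -40.2] [-2.1  7. ]
-168 [508.6 -33.2] [-0.9  7.3]
-178 [507.7 -26. ] [0.4 7.3]
-188 [508.1 -18.7] [1.6 7.1]
-198 [509.8 -11.5] [2.9 6.7]
-208 [512.6  -4.8] [4.  6.1]
-218 [516.6   1.4] [5.  5.4]
-228 [521.6   6.7] [5.8 4.4]
-238 [527.4  11.1] [6.5 3.3]
-248 [534.   14.4] [7.  2.1]
-258 [541.   16.6] [7.3 0.9]
-268 [548.2  17.5] [ 7.3 -0.4]
```

```bash
python3 -m creep '[[-1,8,-6,0,0,0,0],[-1,7.5,-1.6,0,0,0,0],[-1,6.7,-2.9,0,0,0,0],[-1,6.1,-4,0,0,0,0],[-1,5.4,-5,0,0,0,0]]'
python3 -m creep '[[-1,4.4,-5.8,0,0,0,0],[-1,3.3,-6.5,0,0,0,0],[-1,2.1,-7,0,0,0,0],[-1,0.9,-7.3,0,0,0,0],[-1,-0.4,-7.3,0,0,0,0]]'
```

```text
t: 3.65
eef_pos: [0.5809, 0.0041, 0.2183]
tool_rot: [-0.001, 0.198, 0.98, 0.001]
contact_force: [-6.6, 2.7, 5.1]
gripper_width: 0.004
grasp_force: 3.3
t: 4.28
eef_pos: [0.5938, -0.0289, 0.22]
tool_rot: [0.002, 0.198, 0.98, 0.002]
contact_force: [0.9, 4.9, 7.1]
gripper_width: 0.002
grasp_force: 3.7
```

```bash
python3 -m creep '[[-1,-2.6,-6.5,-1,0,0,0],[-1,-3.9,-6.2,-1,0,0,0],[-1,-5,-5.6,0,0,0,0],[-1,-6,-5,0,0,0,0],[-1,-6.3,-4.2,0,0,0,0]]'
python3 -m creep '[[-1,-6.5,-3.3,0,0,0,0],[-1,-7,-2.1,0,0,0,0],[-1,-7.3,-0.9,0,0,0,0],[-1,-7.3,0.4,0,0,0,0],[-1,-7.1,1.6,0,0,0,0]]'
```

```text
t: 4.9
eef_pos: [0.5673, -0.0588, 0.216]
tool_rot: [-0.0, 0.199, 0.98, -0.0]
contact_force: [1.0, 0.4, -0.4]
gripper_width: 0.003
grasp_force: 0.0
t: 5.52
eef_pos: [0.5322, -0.0623, 0.2163]
tool_rot: [-0.0, 0.199, 0.98, 0.0]
contact_force: [0.3, 0.0, 0.3]
gripper_width: 0.0
grasp_force: 0.0
```

```bash
python3 look.py w2
```

```text
eef [ 0.5322 -0.0623  0.2163] red 15923
centre [ 0.5486 -0.025 ] r 0.0725
red {200: 84, 210: 1008, 220: 589, 230: 13}
white {10: 9, 20: 205, 30: 184, 40: 137, 80: 272, 90: 763, 100: 306, 170: 31, 180: 48, 260: 26}
```

View pics/w2.png

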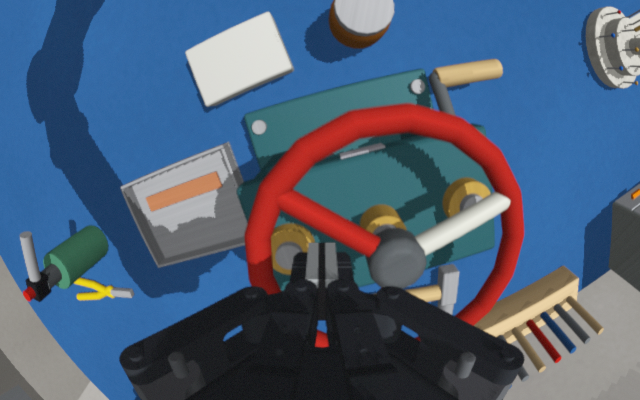

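The wrist view shows the white spoke running from (400,258) to (505,203), about 95°, with the others at -25° and 215°. The wheel turned only 57°, then the fingers slipped past the spoke where the push was along their closing line. I'll grip harder, go deeper and try the next spoke.

```bash
python3 -m creep '[[-1,-2,1,-4,0,0,0],[-1,-5,4.2,-4,0,0,0],[-1,-5.4,5,0,0,0,0],[-1,-4.4,5.8,0,0,0,0],[-1,-3.3,6.5,0,0,0,0]]' 120
python3 -m creep '[[-1,-2.1,7,0,0,0,0],[-1,-0.9,7.3,0,0,0,0]]'; python3 -m creep '[[-1,0.4,7.3,0,0,0,0]]'; python3 -m creep '[[-1,1.6,7.1,0,0,0,0]]'; python3 look.py w3
```

```text
t: 6.2
eef_pos: [0.5152, -0.0419, 0.2097]
tool_rot: [0.003, 0.199, 0.98, -0.001]
contact_force: [4.0, -6.8, 5.2]
gripper_width: 0.0
grasp_force: 3.9
t: 6.45
eef_pos: [0.5109, -0.0277, 0.2092]
tool_rot: [0.002, 0.2, 0.98, -0.001]
contact_force: [-0.4, -5.9, 3.7]
gripper_width: -0.0
grasp_force: 3.5
t: 6.58
eef_pos: [0.5107, -0.0208, 0.2089]
tool_rot: [0.001, 0.2, 0.98, -0.001]
contact_force: [-0.3, -6.8, 4.3]
gripper_width: -0.003
grasp_force: 3.6
t: 6.7
eef_pos: [0.5117, -0.0137, 0.2086]
tool_rot: [0.0, 0.2, 0.98, -0.001]
contact_force: [-0.7, -7.3, 3.0]
gripper_width: 0.001
grasp_force: 3.3
eef [ 0.5117 -0.0137  0.2086] red 11572
centre [ 0.5472 -0.0238] r 0.0714
red {120: 225, 130: 872, 140: 131, 250: 76, 260: 23}
white {70: 10, 90: 54, 100: 28, 170: 21}
```

```bash
cat > ok.py <<'E'
from station import *
import numpy as np,sys
o=get_obs();f=np.hypot(*o["contact_force"][:2]);p=o["eef_pos"][:2]-[.5492,-.0247]
print("angle",round(np.degrees(np.arctan2(p[1],p[0]))),"R",round(1e3*np.hypot(*p),1),"f",f.round(1))
sys.exit(not 1.5<f<16)
E
python3 -m creep '[[-1,2,7,0,0,0,0],[-1,3.4,6.5,0,0,0,0],[-1,4.3,6,0,0,0,0],[-1,5.2,5.4,0,0,0,0],[-1,5.8,4.6,0,0,0,0]]' && python3 ok.py &&
python3 -m creep '[[-1,6.5,3.5,0,0,0,0],[-1,7,2.3,0,0,0,0],[-1,7.3,0.9,0,0,0,0],[-1,7.3,-0.4,0,0,0,0],[-1,7.1,-1.6,0,0,0,0]]' && python3 ok.py
```

```text
t: 7.38
eef_pos: [0.5302, 0.0173, 0.207]
tool_rot: [-0.002, 0.199, 0.98, -0.001]
contact_force: [-4.0, -2.0, -0.7]
gripper_width: -0.002
grasp_force: 2.2
angle 114 R 46.1 f 4.5
t: 8.0
eef_pos: [0.5677, 0.0235, 0.2083]
tool_rot: [-0.0, 0.198, 0.98, 0.0]
contact_force: [-4.9, -0.1, 1.3]
gripper_width: -0.001
grasp_force: 2.1
angle 69 R 51.6 f 4.9
```

```bash
python3 -m creep '[[-1,4.5,-6.5,0,0,0,0],[-1,5,-7,0,0,0,0],[-1,5,-7.5,0,0,0,0],[-1,4.4,-6.4,0,0,0,0],[-1,3,-6.8,0,0,0,0]]' && python3 ok.py &&
python3 -m creep '[[-1,1.6,-7.2,0,0,0,0],[-1,0.5,-7.3,0,0,0,0],[-1,-0.8,-7.3,0,0,0,0]]' && python3 ok.py
```

```text
t: 8.62
eef_pos: [0.5908, -0.0092, 0.2091]
tool_rot: [0.001, 0.198, 0.98, 0.002]
contact_force: [-2.7, 5.1, 3.1]
gripper_width: 0.002
grasp_force: 2.8
angle 20 R 44.4 f 5.7
t: 9.0
eef_pos: [0.5934, -0.0304, 0.2096]
tool_rot: [0.002, 0.197, 0.98, 0.002]
contact_force: [-0.9, 7.4, 2.2]
gripper_width: -0.0
grasp_force: 3.2
angle -7 R 44.6 f 7.5
```

```bash
python3 -m creep '[[-1,-2.6,-7,0,0,0,0],[-1,-3.6,-6.4,0,0,0,0],[-1,-4.8,-5.8,0,0,0,0],[-1,-5.7,-4.9,0,0,0,0],[-1,-6.4,-3.9,0,0,0,0]]' && python3 ok.py &&
python3 -m creep '[[-1,-6.9,-2.9,0,0,0,0],[-1,-7.2,-1.6,0,0,0,0],[-1,-7.4,-0.4,0,0,0,0],[-1,-7.3,0.8,0,0,0,0]]' && python3 ok.py
```

```text
t: 9.62
eef_pos: [0.5721, -0.0592, 0.2101]
tool_rot: [0.004, 0.198, 0.98, 0.002]
contact_force: [4.3, 4.2, -1.0]
gripper_width: 0.0
grasp_force: 2.9
angle -56 R 41.4 f 6.0
t: 10.12
eef_pos: [0.5442, -0.0654, 0.2107]
tool_rot: [0.006, 0.198, 0.98, 0.001]
contact_force: [7.0, -0.2, 0.6]
gripper_width: 0.001
grasp_force: 3.1
angle -97 R 41.0 f 7.0
```

Run:
```python
import numpy as np
p=lambda a:42.5*np.array([np.cos(np.radians(a)),np.sin(np.radians(a))])
for a in range(-97,-97-364,-7): print(a,(p(a-7)-p(a)).round(1).tolist(),end='; ')
```

```text
-97 [-5.1, 0.9]; -104 [-4.9, 1.6]; -111 [-4.7, 2.2]; -118 [-4.4, 2.7]; -125 [-4.1, 3.2]; -132 [-3.6, 3.7]; -139 [-3.2, 4.1]; -146 [-2.6, 4.5]; -153 [-2.1, 4.8]; -160 [-1.5, 5.0]; -167 [-0.9, 5.1]; -174 [-0.2, 5.2]; -181 [0.4, 5.2]; -188 [1.0, 5.1]; -195 [1.6, 4.9]; -202 [2.2, 4.7]; -209 [2.8, 4.4]; -216 [3.3, 4.0]; -223 [3.8, 3.6]; -230 [4.2, 3.1]; -237 [4.5, 2.6]; -244 [4.8, 2.0]; -251 [5.0, 1.4]; -258 [5.1, 0.8]; -265 [5.2, 0.1]; -272 [5.2, -0.5]; -279 [5.1, -1.1]; -286 [4.9, -1.7]; -293 [4.6, -2.3]; -300 [4.3, -2.9]; -307 [3.9, -3.4]; -314 [3.5, -3.8]; -321 [3.0, -4.2]; -328 [2.5, -4.6]; -335 [1.9, -4.8]; -342 [1.3, -5.0]; -349 [0.7, -5.1]; -356 [0.0, -5.2]; -363 [-0.6, -5.2]; -370 [-1.2, -5.0]; -377 [-1.8, -4.9]; -384 [-2.4, -4.6]; -391 [-2.9, -4.3]; -398 [-3.4, -3.9]; -405 [-3.9, -3.4]; -412 [-4.3, -2.9]; -419 [-4.6, -2.4]; -426 [-4.9, -1.8]; -433 [-5.0, -1.2]; -440 [-5.2, -0.6]; -447 [-5.2, 0.0]; -454 [-5.1, 0.7];
```

```bash
python3 -m creep '[[-1,-5.1,0.9,0,0,0,0],[-1,-4.9,1.6,0,0,0,0]]' | grep -E "t:|eef" && python3 ok.py &&
python3 -m creep '[[-1,-4.7,2.2,0,0,0,0],[-1,-4.4,2.7,0,0,0,0]]' | grep -E "t:|eef" && python3 ok.py &&
python3 -m creep '[[-1,-4.1,3.2,0,0,0,0],[-1,-3.6,3.7,0,0,0,0]]' | grep -E "t:|eef" && python3 ok.py &&
python3 -m creep '[[-1,-3.2,4.1,0,0,0,0],[-1,-2.6,4.5,0,0,0,0]]' | grep -E "t:|eef" && python3 ok.py &&
python3 -m creep '[[-1,-2.1,4.8,0,0,0,0],[-1,-1.5,5,0,0,0,0]]' | grep -E "t:|eef" && python3 ok.py
```

```text
t: 10.38
eef_pos: [0.5341, -0.0637, 0.211]
tool_rot: [0.006, 0.199, 0.98, 0.001]
angle -111 R 41.9 f 5.8
t: 10.62
eef_pos: [0.5245, -0.0593, 0.2109]
tool_rot: [0.005, 0.199, 0.98, 0.0]
angle -125 R 42.5 f 5.7
t: 10.88
eef_pos: [0.5167, -0.0525, 0.2108]
tool_rot: [0.005, 0.199, 0.98, 0.0]
angle -139 R 42.8 f 5.5
t: 11.12
eef_pos: [0.511, -0.0442, 0.2109]
tool_rot: [0.005, 0.199, 0.98, 0.0]
angle -153 R 42.9 f 6.8
t: 11.38
eef_pos: [0.5073, -0.0345, 0.2111]
tool_rot: [0.005, 0.2, 0.98, 0.0]
angle -167 R 43.0 f 6.1
```

Tracking is good. I'll continue with a force check after each short step.

```bash
python3 -m creep '[[-1,-0.8,5.1,0,0,0,0],[-1,-0.2,5.2,0,0,0,0]]' | grep -E "t:" && python3 ok.py &&
python3 -m creep '[[-1,0.5,5.2,0,0,0,0],[-1,1,5.1,0,0,0,0]]' | grep -E "t:" && python3 ok.py &&
python3 -m creep '[[-1,1.7,4.8,0,0,0,0],[-1,2.3,4.6,0,0,0,0]]' | grep -E "t:" && python3 ok.py &&
python3 -m creep '[[-1,2.9,4.2,0,0,0,0],[-1,3.4,3.9,0,0,0,0]]' | grep -E "t:" && python3 ok.py &&
python3 -m creep '[[-1,3.8,3.4,0,0,0,0],[-1,4.2,3,0,0,0,0]]' | grep -E "t:" && python3 ok.py &&
python3 -m creep '[[-1,4.5,2.3,0,0,0,0],[-1,4.8,1.8,0,0,0,0]]' | grep -E "t:" && python3 ok.py
```

```text
t: 11.62
tool_rot: [0.004, 0.2, 0.98, 0.0]
angle 180 R 43.6 f 5.3
t: 11.88
tool_rot: [0.004, 0.2, 0.98, -0.0]
angle 166 R 43.9 f 5.7
t: 12.12
tool_rot: [0.003, 0.2, 0.98, -0.0]
angle 153 R 44.0 f 5.5
t: 12.38
tool_rot: [0.002, 0.2, 0.98, -0.0]
angle 140 R 44.0 f 5.0
t: 12.62
tool_rot: [0.001, 0.199, 0.98, -0.0]
angle 127 R 44.0 f 6.1
t: 12.88
tool_rot: [0.0, 0.199, 0.98, -0.001]
angle 115 R 43.3 f 5.1
```

```bash
python3 -m creep '[[-1,4.8,1.9,0,0,0,0],[-1,5,1.3,0,0,0,0]]' | grep -E "t:" && python3 ok.py &&
python3 -m creep '[[-1,5.1,0.7,0,0,0,0],[-1,5.2,0,0,0,0,0]]' | grep -E "t:" && python3 ok.py &&
python3 -m creep '[[-1,5.2,-0.6,0,0,0,0],[-1,5.1,-1.2,0,0,0,0]]' | grep -E "t:" && python3 ok.py &&
python3 -m creep '[[-1,4.9,-1.9,0,0,0,0],[-1,4.6,-2.5,0,0,0,0]]' | grep -E "t:" && python3 ok.py &&
python3 -m creep '[[-1,4.3,-3,0,0,0,0],[-1,3.9,-3.5,0,0,0,0]]' | grep -E "t:" && python3 ok.py &&
python3 -m creep '[[-1,3.5,-3.9,0,0,0,0],[-1,3,-4.2,0,0,0,0]]' | grep -E "t:" && python3 ok.py
```

```text
t: 13.12
tool_rot: [-0.0, 0.199, 0.98, -0.0]
angle 101 R 43.9 f 4.7
t: 13.38
tool_rot: [-0.0, 0.199, 0.98, -0.0]
angle 88 R 44.5 f 5.9
t: 13.62
tool_rot: [-0.0, 0.198, 0.98, 0.0]
angle 74 R 44.9 f 5.7
t: 13.88
tool_rot: [-0.0, 0.198, 0.98, 0.001]
angle 61 R 45.2 f 6.0
t: 14.12
tool_rot: [0.0, 0.198, 0.98, 0.001]
angle 48 R 45.3 f 5.3
t: 14.38
tool_rot: [0.0, 0.198, 0.98, 0.001]
angle 35 R 45.3 f 6.6
```

```bash
python3 -m creep '[[-1,2.5,-4.8,0,0,0,0],[-1,2,-5,0,0,0,0]]' | grep -E "t:" && python3 ok.py &&
python3 -m creep '[[-1,1.2,-5.1,0,0,0,0],[-1,0.5,-5.2,0,0,0,0]]' | grep -E "t:" && python3 ok.py &&
python3 -m creep '[[-1,-0.2,-5.2,0,0,0,0],[-1,-0.9,-5.2,0,0,0,0]]' | grep -E "t:" && python3 ok.py &&
python3 -m creep '[[-1,-1.5,-5,0,0,0,0],[-1,-2.1,-4.8,0,0,0,0]]' | grep -E "t:" && python3 ok.py &&
python3 -m creep '[[-1,-2.7,-4.5,0,0,0,0],[-1,-3.2,-4.1,0,0,0,0]]' | grep -E "t:" && python3 ok.py &&
python3 -m creep '[[-1,-3.7,-3.6,0,0,0,0],[-1,-4.1,-3.1,0,0,0,0]]' | grep -E "t:" && python3 ok.py
```

```text
t: 14.62
tool_rot: [0.001, 0.198, 0.98, 0.002]
angle 21 R 45.4 f 6.7
t: 14.88
tool_rot: [0.002, 0.197, 0.98, 0.002]
angle 8 R 45.1 f 6.4
t: 15.12
tool_rot: [0.003, 0.197, 0.98, 0.002]
angle -5 R 44.5 f 6.6
t: 15.38
tool_rot: [0.004, 0.196, 0.981, 0.005]
angle -11 R 43.5 f 23.2
```

Force jumped to 23 N as the fingers stalled, so this looks like the stop. I'll press slightly, hold and confirm with the cameras.

```bash
python3 -m creep '[[-1,-0.5,-2,0,0,0,0],[-1,0,0,0,0,0,0],[-1,0,0,0,0,0,0]]'; python3 ok.py; python3 look.py w4
```

```text
t: 15.75
eef_pos: [0.5921, -0.0333, 0.2105]
tool_rot: [0.004, 0.195, 0.981, 0.006]
contact_force: [5.6, 17.3, 2.1]
gripper_width: 0.002
grasp_force: 8.1
angle -11 R 43.7 f 18.2
eef [ 0.5921 -0.0333  0.2105] red 24125
centre [ 0.55   -0.0255] r 0.0726
red {70: 180, 80: 1215, 90: 598, 310: 52, 320: 719, 330: 198}
white {90: 36, 160: 31, 170: 43, 190: 225, 200: 1268, 210: 683, 240: 113, 250: 419, 260: 87, 340: 27}
```

View pics/w4.png

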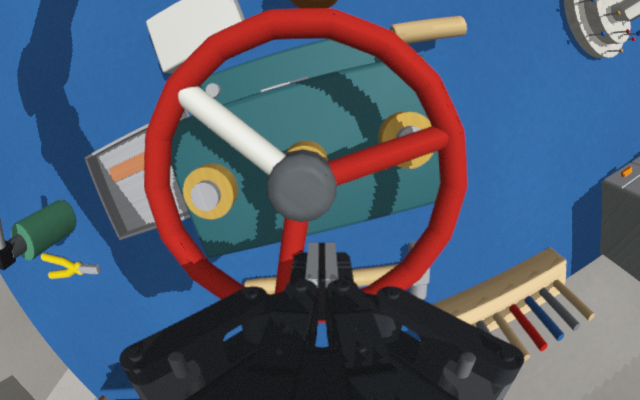

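The stop is confirmed: the force is a sustained 18 N with no motion. The hub is at (302,185) and the white spoke runs to (190,97), about 206°, with the red spokes at 87° and -34°. I'll back off by sweeping anticlockwise onto the 87° spoke.

```bash
python3 -m creep '[[-1,0,5,0,0,0,0],[-1,0.8,7.5,0,0,0,0],[-1,-0.5,7.5,0,0,0,0],[-1,-1.8,7.3,0,0,0,0],[-1,-3,6.8,0,0,0,0]]' |grep force; python3 ok.py
python3 -m creep '[[-1,-4.2,6.2,0,0,0,0],[-1,-5.2,5.4,0,0,0,0],[-1,-6.1,4.4,0,0,0,0]]' | grep force; python3 ok.py
```

```text
contact_force: [0.2, -0.6, -0.9]
grasp_force: 0.0
angle 26 R 36.2 f 0.6
contact_force: [7.3, -3.5, -0.7]
grasp_force: 3.4
angle 59 R 36.2 f 8.1
```

```bash
python3 -m creep '[[-1,-4.5,6,0,0,0,0],[-1,-6.5,4,0,0,0,0],[-1,-7.5,0.8,0,0,0,0],[-1,-7.5,-0.5,0,0,0,0]]' |grep force; python3 ok.py
python3 -m creep '[[-1,-7.3,-1.8,0,0,0,0],[-1,-6.8,-3,0,0,0,0],[-1,-6.2,-4.2,0,0,0,0],[-1,0,0,0,0,0,0]]' | grep force; python3 ok.py; python3 look.py w5
```

```text
contact_force: [6.9, 0.7, 4.1]
grasp_force: 3.2
angle 98 R 42.5 f 7.0
contact_force: [2.5, 1.1, 5.7]
grasp_force: 2.2
angle 129 R 43.2 f 2.7
eef [0.5219 0.0088 0.2101] red 11706
centre [ 0.5484 -0.0243] r 0.0723
red {10: 24, 20: 76, 30: 40, 40: 8, 140: 439, 150: 787, 160: 24}
white {120: 29, 260: 17, 270: 20}
```

```bash
python3 -m creep '[[-1,-4.9,-4.7,0,0,0,0],[-1,-4.1,-5.3,0,0,0,0],[-1,-3,-5.1,0,0,0,0],[-1,0,0,0,0,0,0]]' | grep force; python3 ok.py; python3 look.py w6
```

```text
contact_force: [1.7, 3.2, 5.0]
grasp_force: 2.7
angle 155 R 44.1 f 3.6
eef [ 0.5094 -0.0057  0.2096] red 10674
centre [ 0.5466 -0.0239] r 0.0711
red {50: 69, 60: 20, 160: 8, 170: 675, 180: 307}
white {90: 39, 100: 7, 150: 17, 160: 8}
```

```bash
python3 -m creep '[[-1,5,8,0,0,0,0],[-1,7,6,0,0,0,0],[-1,7,4,0,0,0,0],[-1,0,0,0,0,0,0]]' | grep force; python3 ok.py
python3 -m creep '[[-1,0,0,20,0,0,0],[-1,0,0,30,0,0,0],[-1,0,0,40,0,0,0],[-1,0,0,50,0,0,0],[-1,0,0,50,0,0,0]]'; python3 -m creep '[[-1,0,0,0,0,0,0]]' >/dev/null; python3 look.py w7
```

```text
contact_force: [-1.2, -0.1, 0.6]
grasp_force: 0.0
angle 121 R 42.3 f 1.2
t: 19.52
eef_pos: [0.5265, 0.0107, 0.3997]
tool_rot: [-0.0, 0.199, 0.98, -0.0]
contact_force: [-0.7, -0.4, 0.2]
gripper_width: 0.003
grasp_force: 0.0
eef [0.5288 0.0107 0.4022] red 4855
centre [ 0.5501 -0.0254] r 0.0735
red {40: 40, 50: 204, 60: 77, 160: 50, 170: 231, 180: 60}
white {240: 57, 250: 96, 280: 31, 290: 169, 300: 71}
```

View pics/w7.png

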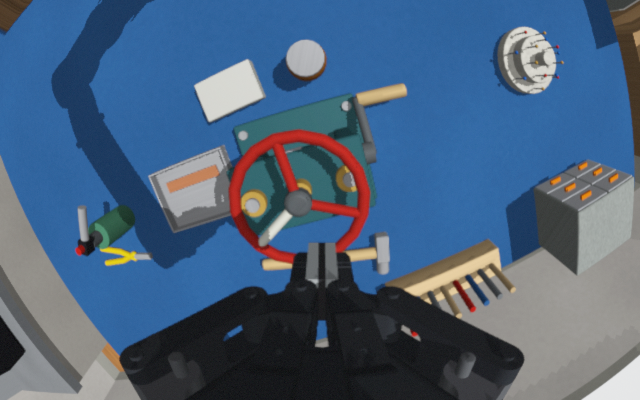

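The wrist view shows the hub at (298,202) and the white spoke running to (265,242), about 296°. That is 90° anticlockwise of the stop at 206°. The arm is clear of the wheel and everything else is in place.

```bash
python3 -c "
from station import *;print(hand_in())"
```

```text
the job is handed in; nothing more can be done
None
```

I wound the wheel down about 1.85 turns until it stalled hard on the stop (about 23 N felt at the tool), backed it off about 90° anticlockwise, lifted clear and handed the job in at about 20 s; the fingers slipped past a spoke once early on, nothing else on the bench looked moved, and no verdict came back.

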